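Feel for the full tin of blanks and hang it up

TASK

Three identical closed tins hold round resin blanks for the decorating table: one is full, one half full, one nearly empty. Lift them by their handles to feel which is the full one, and hang that one by its handle across both prongs of the hook stand. Leave the other two tins standing upright where they were, never tip a tin over, and do not disturb the phone, glue bottle, tray or case.

Things in the scene. Friction and masses are not known exactly. Their poses are not given: they have to be found in the camera images.
- tin_a: one of three look-alike lilac tins, white fixed lid: upright cylinder, 104 mm diameter (lid 108), 92 mm tall, bail handle above. Origin: centre of underside, z up. Holds a loose stack of round resin blanks. Total weight: full tin 0.65-0.75 kg, half full 0.41-0.47 kg, nearly empty 0.27-0.29 kg; which is which changes every time, whatever the name or place, and can only be felt
- tin_a_handle (a point): centre of the top bar of tin_a's stiff, fixed white handle, on the bar's centre line, 160 mm above the tin's underside. The bar is a flat strap 14 mm wide and 8 mm thick (tall), straight and level along the tin's y axis; uprights with 92 mm clear between them join it to the tin. 64 mm of air between strap and lid
- tin_b: one of three look-alike lilac tins, white fixed lid: upright cylinder, 104 mm diameter (lid 108), 92 mm tall, bail handle above. Origin: centre of underside, z up. Holds a loose stack of round resin blanks. Total weight: full tin 0.65-0.75 kg, half full 0.41-0.47 kg, nearly empty 0.27-0.29 kg; which is which changes every time, whatever the name or place, and can only be felt
- tin_b_handle (a point): centre of the top bar of tin_b's stiff, fixed white handle, on the bar's centre line, 160 mm above the tin's underside. The bar is a flat strap 14 mm wide and 8 mm thick (tall), straight and level along the tin's y axis; uprights with 92 mm clear between them join it to the tin. 64 mm of air between strap and lid
- tin_c: one of three look-alike lilac tins, white fixed lid: upright cylinder, 104 mm diameter (lid 108), 92 mm tall, bail handle above. Origin: centre of underside, z up. Holds a loose stack of round resin blanks. Total weight: full tin 0.65-0.75 kg, half full 0.41-0.47 kg, nearly empty 0.27-0.29 kg; which is which changes every time, whatever the name or place, and can only be felt
- tin_c_handle (a point): centre of the top bar of tin_c's stiff, fixed white handle, on the bar's centre line, 160 mm above the tin's underside. The bar is a flat strap 14 mm wide and 8 mm thick (tall), straight and level along the tin's y axis; uprights with 92 mm clear between them join it to the tin. 64 mm of air between strap and lid
- hook: steel stand fixed to the table. Origin: on the table at the post's axis. Base plate 120 x 140 x 12 mm, post 20 mm thick, 218 mm tall. Two parallel round prongs, 10 mm thick, 58 mm apart (centres; 48 mm clear), start from a crossbar on the post and run level along the stand's -x, their tops 215 mm above the table, to 103 mm out, then turn up to red balls 116 mm out whose tops are 237 mm above the table
- hook_seat (a point): where the centre of a handle's top bar lies when properly hung across both prongs, bar parallel to the stand's y, fingers in the gap between the prongs: 85 mm from the post axis along the stand's -x, midway between the prongs, 219 mm above the table; axes as the stand's
- phone: bystander: black smartphone lying flat, 150 x 73 x 9 mm, long along its x; origin: centre of its underside; loose
- glue: bystander: pale blue glue bottle with white cap, upright, 48 mm in diameter, 150 mm tall; origin: centre of its underside; loose
- tray: bystander: shallow white tray, 160 x 240 x 18 mm, carrying the case; origin: centre of its underside; loose
- case: bystander: half-decorated brown phone case with a pale blue and white border, 80 x 158 x 10 mm, flat in the tray; origin: centre of its underside; loose
There are look-alikes about, which are no part of the job. Leave any yellow look-alike of the tin_b alone.

How it is judged:
By the outcome, as a careful person would: the job done as asked, in the order asked, and still so for the second after the job is handed in, with the robot touching nothing.
It also fails if it takes over 67 s, if anything falls off the work surface, if the arm or the gripper's body presses on something with over 40 N, if the wrist force passes 120 N, or if a joint passes its speed limit or range.

ROBOT

A 6-joint arm with a two-finger parallel gripper is mounted at the origin on the work surface. World frame = base frame: x ahead of the robot, y to its left, z up, the work surface at z = 0. Lengths are in m, angles in rad, forces in N, time in s.
With the tool pointing down it reaches from about 0.375 to 0.9 m from the base axis. Payload 3.1 kg.
Tool frame: the origin (TCP) lies midway between the tips of the shut fingers; the grasp point (between the pads) lies 19 mm behind it; z points along the fingers, y is the line along which they close (so a half turn about z gives the same grasp; the last joint's range is limited). The gripper opens to 85 mm and grips with 20 to 120 N. Pads are 22 mm wide; open, the fingers measure 114 mm over their backs; the gripper's body (76 mm by 85 mm) begins 54 mm behind the grasp point. The pads swing forward as they close: fully open they stand 13 mm farther back than shut.
Start: joints at [0.924, 0.527, 1.433, -0, 1.181, -0.178], TCP at [0.282, 0.558, 0.231] pointing down, gripper open.
Joint ranges: [-3.08, 3.08], [-0.75, 2.2], [0.22, 2.44], [-1.43, 4.57], [0, 2.65], [-2.85, 2.85]. Speed limits (rad/s): [2.79, 2.79, 3.14, 3.14, 3.14, 3.14].

INTERFACE

Orientations are given as a unit quaternion [x, y, z, w].
In Python, from station import manip gives the robot as it stands.
- The arm moves only by the tool step_arm, never from a script. Its argument "targets" is text: rows parted by semicolons, each of 4 numbers parted by spaces: the shift along the tool's x, y, z in mm, then the turn about the tool's z in degrees. A call has 1 to 12 rows; each row is the pose to reach, as a shift and turn from the pose commanded when the call began, along the tool's axes at that moment; what a row does not reach only later rows make up. A row lasts 1/10 s, in which the tool goes at most 50 mm and 8.59 degrees, less where a joint would pass 70% of its speed; a pose out of reach is approached as far as the arm can. A call with a gripper value outside its range is refused whole. "gripper" is the closure, from 0 (fully open) to 1 (shut), set as the call begins (left out, the last holds). The fingers move at their own pace and stop on an object; "squeeze" is the grip in N (left out, the last holds). Time passes only in rows, so rows that repeat a pose let the fingers close. It gives the time, the measured TCP pose, the force, the opening and the grip force at its end, in the units of the state.
- manip.sense(): the state, without advancing time (a new reading comes with each control period).
- manip.snapshot(name): name is "side" or "top"; returns the picture (384x512x3 uint8, red, green, blue); there is no depth.
- manip.get_calibration(name): a dict with "fov_y" (degrees; the focal length in pixels is half the picture's height over the tangent of half this angle, whatever the lens; pixels are square), "cx", "cy" (the principal point, pixels), "extrinsics" (4x4, takes a point from camera to world coordinates). Camera axes: x right, y down, z forward; pixel columns grow to the right and rows downward; lengths in m; the calibration is good to about 2 mm. A picture is of the moment at which its call begins. get_calibration takes no time and is no camera call.
- manip.sign_off(): hands the job in; it is judged then, once.
Trained networks look in the newest picture that a camera, given by its name, has taken for a name from the list of things; names that differ only in an ending like _2 or _b are one class to them, and where a whole thing is asked for, a point or a joint stands for the part that bears it (a point fixed in the world has none). Each returns a list of dicts, best first, with "p" (0 to 1); they miss things now and then, are a little off and sometimes report something else, mostly with a low value. They report only what shows in the picture. A call takes as long as a camera call. They do not tell look-alikes from the thing itself.
- manip.recognise(camera, query): "position" ([column, row] in pixels, amid what is visible of it).
- manip.masks_of(camera, query): "pixels" (384x512 bool, what is visible of it) and "position" ([column, row] in pixels, amid what is visible of it).
- manip.mark_of(camera, query): "position" ([column, row] in pixels: a listed point, or the origin of a listed thing).
The state is a dict: "t": time; "q": joint angles; "qd": joint speeds; "tau": joint torques, N m; "tcp_pos": TCP position; "tool_rot": TCP orientation; "force": force on the tool from outside, world axes, zero at the start; "ft_torque": the same for the moment, N m; "finger_gap": opening from 0.0 (shut) to 1.0 (fully open); "gripper_force": force on a finger pad.
Only numpy, scipy, OpenCV 4.12 (cv2) and the standard library are available. Lean on these libraries where they do the work, as an engineer would, in place of code of your own. Each camera call takes 0.05 s, during which the arm holds its last target. There are 200 camera calls.

## Working session

There is one attempt and no reset: what is moved stays moved. The work goes in short steps, Python scripts to look and compute and a tool call to move; the robot and the scene stay as the last step left them, time stands still between calls to the robot, and variables do not carry over. Pictures are saved under pics/ and viewed, at most 10 in all, crops included, and the job is handed in when it is done.

Besides the shell and the picture viewer there is one more tool, called after "Call:" as a command line: name --argument value ..., lists and objects as JSON in quotes. step_arm: Moves the arm, as the interface text tells. Its arguments: {"type":"object","properties":{"targets":{"type":"string"},"gripper":{"type":"number"},"squeeze":{"type":"number"}},"required":["targets"]}

```bash
mkdir -p pics; ls; cat > h.py <<'E'
import numpy as np, cv2
from station import manip
def cal(n):
    c=manip.get_calibration(n); f=192/np.tan(np.radians(c["fov_y"])/2); return f,c["cx"],c["cy"],np.array(c["extrinsics"])
def ray(n,p):
    f,cx,cy,E=cal(n); d=E[:3,:3]@np.array([(p[0]-cx)/f,(p[1]-cy)/f,1]); return E[:3,3],d
def onz(n,p,z):
    o,d=ray(n,p); return o+d*(z-o[2])/d[2]
def proj(n,P):
    f,cx,cy,E=cal(n); q=E[:3,:3].T@(np.array(P)-E[:3,3]); return np.array([cx+f*q[0]/q[2],cy+f*q[1]/q[2]])
def tri(ps):
    A=np.zeros((3,3));b=np.zeros(3)
    for n,p in ps:
        o,d=ray(n,p);d=d/np.linalg.norm(d);M=np.eye(3)-np.outer(d,d);A+=M;b+=M@o
    return np.linalg.solve(A,b)
def save(n,name,crop=None,s=1):
    im=manip.snapshot(n)[:,:,::-1]
    if crop: x0,y0,x1,y1=crop; im=im[y0:y1,x0:x1]
    cv2.imwrite("pics/"+name,cv2.resize(im,None,fx=s,fy=s,interpolation=cv2.INTER_CUBIC))
E
python3 - <<'E'
from h import *
a=manip.snapshot("top");b=manip.snapshot("side")
cv2.imwrite("pics/1.png",np.hstack([a])[:,:,::-1]);cv2.imwrite("pics/2.png",b[:,:,::-1])
for c in("top","side"):
    print(c,cal(c)[3].round(3).tolist(),cal(c)[0])
    for q in("tin_a","tin_a_handle","hook","hook_seat"):
        for d in manip.mark_of(c,q)[:6]: print(c,q,np.round(d["position"],1),round(d["p"],2))
s=manip.sense();print(s["t"],s["tcp_pos"],s["tool_rot"],s["force"])
E
```

```text
pics
top [[-0.018, -0.997, 0.069, 0.476], [-1.0, 0.019, 0.016, -0.016], [-0.017, -0.068, -0.998, 1.222], [0.0, 0.0, 0.0, 1.0]] 423.79072942227253
top tin_a [244.7 222.7] 0.98
top tin_a [152.  289.3] 0.88
top tin_a [315.8 226.5] 0.83
top tin_a [198.6 167.6] 0.82
top tin_a [369.9 199.1] 0.8
top tin_a_handle [385. 197.] 0.95
top hook [139.7 147.7] 0.66
top hook_seat [103.  167.6] 0.89
side [[0.993, -0.093, 0.068, 0.466], [-0.115, -0.731, 0.673, -0.609], [-0.012, -0.676, -0.736, 0.802], [0.0, 0.0, 0.0, 1.0]] 352.4133303095677
side tin_a [237.7 217. ] 0.84
side tin_a [283.6 178.5] 0.82
side tin_a [178.2 164.7] 0.77
side tin_a [160.3 302.6] 0.65
side tin_a [279.7 346.1] 0.62
side tin_a [238.5 282.6] 0.62
side tin_a_handle [276.9 310.8] 0.55
side hook [293.7 138.9] 0.8
side hook_seat [269.   87.1] 0.65
0.5 [0.28177691 0.55782469 0.23127846] [ 2.31774549e-01  9.72769529e-01 -3.17327279e-05 -8.59733182e-06] [-0.17575412  1.13391857 -0.29655114]
```

View pics/1.png

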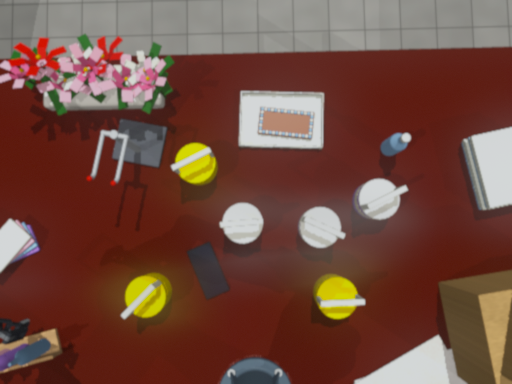

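View pics/2.png

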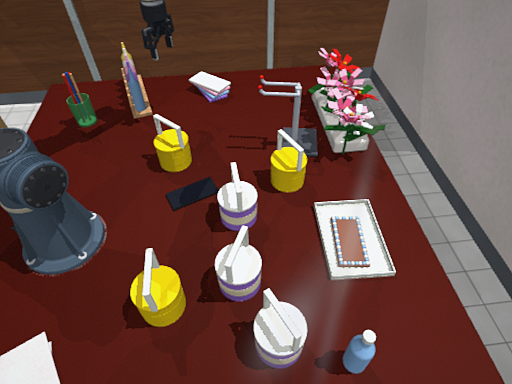

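The lilac tins with white lids are at top-view (243,223), (320,227) and (378,199), and these fit the description. The look-alikes at (196,163), (148,295) and (336,297) are yellow, so I leave them alone. The hook's post is near (140,143), with prong tips at (89,178) and (116,183). Next is an enlarged crop to confirm.

```bash
python3 - <<'E'
from h import *
t=cv2.imread("pics/1.png");s=cv2.imread("pics/2.png")
a=cv2.resize(t[165:255,212:412],None,fx=4,fy=4,interpolation=cv2.INTER_CUBIC)
b=cv2.resize(t[110:200,70:210],None,fx=2.3,fy=2.3,interpolation=cv2.INTER_CUBIC)
c=cv2.resize(s[65:165,250:330],None,fx=2.2,fy=2.2,interpolation=cv2.INTER_CUBIC)
o=np.zeros((600,800,3),np.uint8);o[:360]=a;o[365:365+b.shape[0],:b.shape[1]]=b;o[365:365+c.shape[0],400:400+c.shape[1]]=c
cv2.imwrite("pics/3.png",o)
# balls
for n,im in(("top",t),("side",s)):
    h=cv2.cvtColor(im,cv2.COLOR_BGR2HSV);m=((h[...,0]<6)|(h[...,0]>174))&(h[...,1]>170)&(h[...,2]>120)
    k,_,st,ce=cv2.connectedComponentsWithStats(m.astype(np.uint8))
    for i in range(1,k):
        if 3<st[i,4]<80: print(n,ce[i].round(1),st[i,4])
for n,ps in {"side":[(237.7,190),(240,255),(281,320)],"top":[(243,223),(320,227),(378,199)]}.items():
    for p in ps: print(n,p,onz(n,p,.096).round(3))
E
```

```text
top [97.9 62.1] 14
top [90.2 66.6] 10
top [101.6  69.5] 43
top [ 88.3 177.9] 26
top [112.2 182.7] 28
side [68.8 72.2] 4
side [68.8 87.8] 53
side [260.9  76.4] 15
side [259.7  86.5] 14
side [347.8  88.3] 17
side [356.1  92.1] 14
side [367.3  96.5] 52
side (237.7, 190) [0.485 0.039 0.096]
side (240, 255) [ 0.473 -0.166  0.096]
side (281, 320) [ 0.543 -0.328  0.096]
top (243, 223) [0.479 0.022 0.096]
top (320, 227) [ 0.465 -0.181  0.096]
top (378, 199) [ 0.536 -0.337  0.096]
```

View pics/3.png

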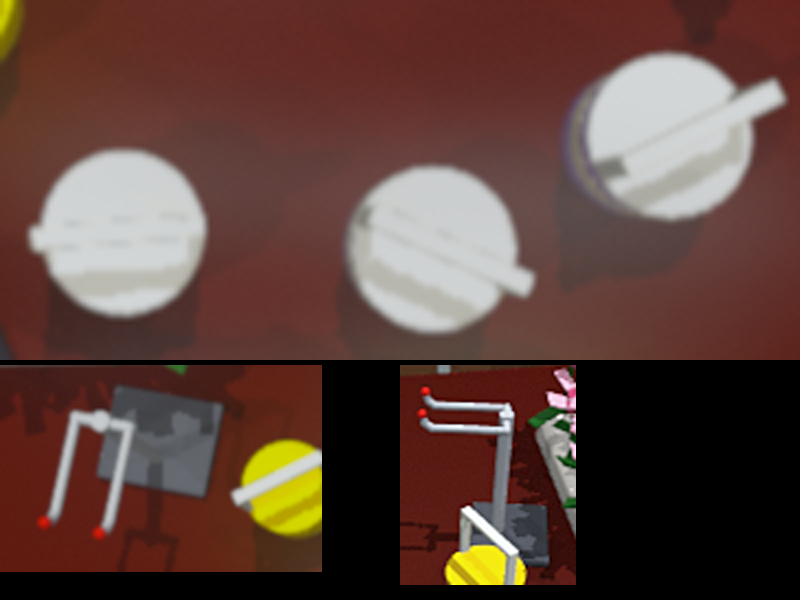

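The crop confirms three lilac tins with white lids, and the hook prongs are clear. Now I'll work out poses and the first move.

```bash
cat >> h.py <<'E'
from scipy.spatial.transform import Rotation as Rt
def go(P,a):
    "shift/turn so tcp at P, tool y parallel to world angle a (deg, mod 180)"
    s=manip.sense();R=Rt.from_quat(s["tool_rot"]).as_matrix();d=R.T@(np.array(P)-s["tcp_pos"])*1000
    y=np.degrees(np.arctan2(R[1,1],R[0,1]));t=-((a-y+90)%180-90)
    return d.round(1),round(t,1),"q6 %.1f deg"%np.degrees(s["q"][5]),"tooly %.1f"%y
E
python3 - <<'E'
from h import *
f=lambda u,v:(212+u/4-.4,165+v/4-.4)
for l,e1,e2 in(((123,233),(65,237),(190,227)),((435,250),(370,212),(528,283)),((670,137),(607,168),(778,92))):
    c=onz("top",f(*l),.092);a=onz("top",f(*e1),.164);b=onz("top",f(*e2),.164)
    d=b-a;print("lid",c.round(4),"bar",((a+b)/2).round(4),"ang %.1f len %.3f"%(np.degrees(np.arctan2(d[1],d[0])),np.hypot(*d[:2])), go([*c[:2],.26],np.degrees(np.arctan2(d[1],d[0]))+90))
B1=tri([("top",(88.3,177.9)),("side",(260.9,76.4))]);B2=tri([("top",(112.2,182.7)),("side",(259.7,86.5))])
B3=tri([("top",(88.3,177.9)),("side",(259.7,86.5))])
print("balls",B1,B2,np.linalg.norm(B1-B2),B3)
b1=onz("top",(88.3,177.9),.23);b2=onz("top",(112.2,182.7),.23);p=onz("top",(70+100/2.3-.3,110+56/2.3-.3),.218)
print(b1,b2,np.linalg.norm(b1-b2),p)
m=(b1+b2)/2;d=(p-m)[:2];print("stand x ang",np.degrees(np.arctan2(d[1],d[0])),np.linalg.norm(d),"from balls",np.degrees(np.arctan2(*(b2-b1)[1::-1]))+90)
E
```

```text
lid [0.4796 0.024  0.092 ] bar [0.4799 0.0186 0.164 ] ang -86.4 len 0.078 (array([-417.3, -387.3,  -28.7]), np.float64(59.6), 'q6 -10.2 deg', 'tooly 63.2')
lid [ 0.4647 -0.1828  0.092 ] bar [ 0.4668 -0.1808  0.164 ] ang -115.3 len 0.107 (array([-497.2, -578.6,  -28.7]), np.float64(88.5), 'q6 -10.2 deg', 'tooly 63.2')
lid [ 0.5368 -0.3407  0.092 ] bar [ 0.5371 -0.3342  0.164 ] ang -67.1 len 0.117 (array([-632.8, -687. ,  -28.7]), np.float64(40.3), 'q6 -10.2 deg', 'tooly 63.2')
balls [0.59155421 0.38161357 0.23216189] [0.57990249 0.32477699 0.23193347] 0.05801906139020789 [0.59347381 0.40029424 0.18596921]
[0.59183555 0.38248147 0.23      ] [0.57931225 0.32548082 0.23      ] 0.05836015688671503 [0.69845782 0.32780989 0.218     ]
stand x ang -13.052967940714614 0.11587801131331435 from balls -12.39126811252956
```

Measured values hold up: ball spacing is 58 mm and reach is 116 mm. The seat is at about (0.617, 0.346) and the stand x axis is at −12.6°. First I go above tin 1, the one on the left.

Call:
step_arm --targets "-35 -32 -30 5;-70 -65 -45 10;-105 -97 -45 15;-140 -130 -45 20;-175 -162 -45 25;-210 -194 -45 30;-245 -227 -45 35;-280 -260 -45 40;-315 -292 -40 45;-350 -325 -35 50;-385 -357 -30 55;-417 -387 -29 60" --gripper 0 --squeeze 60

```text
t: 1.7
tcp_pos: [0.4798, 0.0222, 0.2601]
tool_rot: [0.689, 0.725, 0.0, 0.0]
force: [1.0, -0.2, -0.5]
finger_gap: 1.001
gripper_force: 0.0
```

Call:
step_arm --targets "0 0 0 0;0 0 0 0;0 0 0 0"

```text
t: 2.0
tcp_pos: [0.4788, 0.0252, 0.2603]
tool_rot: [0.687, 0.727, -0.0, -0.0]
force: [-0.2, 0.6, 0.2]
finger_gap: 1.002
gripper_force: 0.0
```

```bash
python3 - <<'E'
from h import *
print(go([.4797,.024,.141],3.6)); s=manip.sense();print(s["t"],s["tcp_pos"],s["force"])
im=np.hstack([manip.snapshot("top")[140:300,160:320],manip.snapshot("side")[110:270,150:310]])
cv2.imwrite("pics/4.png",cv2.resize(im[:,:,::-1],None,fx=2.5,fy=2.5))
E
```

```text
(array([ -1.3,   0.9, 119.3]), np.float64(-0.3), 'q6 -13.7 deg', 'tooly 3.3')
2.0 [0.47878645 0.02522059 0.26028095] [-0.23783615  0.55627405  0.1735082 ]
```

View pics/4.png

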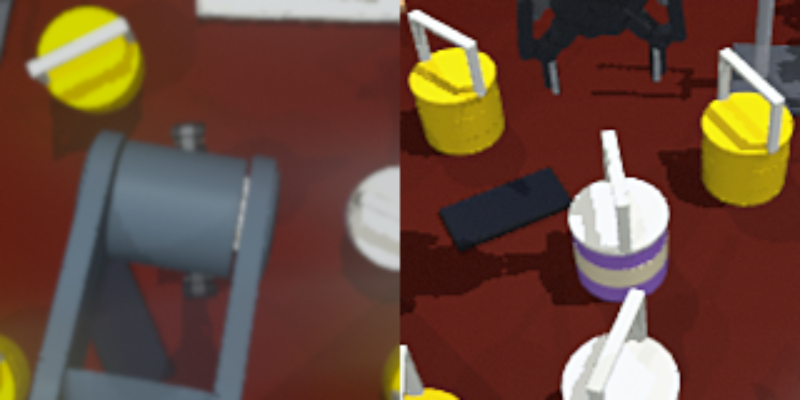

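Side view shows the open fingers straddling the tin's handle line, with the strap at crop (613,165). Next: descend, grip and lift.

Call:
step_arm --targets "-1 1 30 0;-1 1 60 0;-1 1 85 0;-1 1 105 0;-1 1 119 0;-1 1 119 0"

```text
t: 2.7
tcp_pos: [0.4789, 0.025, 0.1399]
tool_rot: [0.686, 0.727, -0.001, -0.002]
force: [-0.7, -0.7, -0.4]
finger_gap: 1.0
gripper_force: 0.0
```

Call:
step_arm --targets "0 0 0 0;0 0 0 0;0 0 0 0;0 0 0 0;0 0 0 0;0 0 0 0;0 0 0 0;0 0 0 0" --gripper 1

```text
t: 3.5
tcp_pos: [0.4813, 0.0233, 0.1419]
tool_rot: [0.687, 0.726, 0.001, 0.001]
force: [0.8, -0.7, 5.5]
finger_gap: 0.145
gripper_force: 59.1
```

Call:
step_arm --targets "0 0 -4 0;0 0 -10 0;0 0 -16 0;0 0 -22 0;0 0 -25 0;0 0 -25 0;0 0 -25 0;0 0 -25 0;0 0 -25 0;0 0 -25 0"

```text
t: 4.5
tcp_pos: [0.4804, 0.0235, 0.1661]
tool_rot: [0.687, 0.727, -0.0, -0.0]
force: [0.2, -0.7, -4.4]
finger_gap: 0.15
gripper_force: 58.7
```

```bash
cat > w.py <<'E'
from h import *
F=[];
for i in range(6):
    manip.snapshot("side"); F.append(manip.sense()["force"])
s=manip.sense();print(s["t"],s["tcp_pos"],s["finger_gap"],s["gripper_force"],"F",np.mean(F,0).round(2),np.std(F,0).round(2),s["ft_torque"])
E
python3 w.py
```

```text
4.8 [0.48052372 0.02345783 0.166288  ] 0.14837160993121234 58.69969189167023 F [-0.14 -0.06 -4.64] [0.46 0.13 0.39] [0.00587572 0.02465253 0.01742905]
```

The tin weighs about 4.6 N, so it's the half-full one. I set it back down and release.

Call:
step_arm --targets "0 0 6 0;0 0 12 0;0 0 17 0;0 0 21 0;0 0 23 0;0 0 24 0;0 0 25 0;0 0 25 0"

```text
t: 5.6
tcp_pos: [0.4806, 0.0235, 0.1419]
tool_rot: [0.687, 0.727, 0.0, 0.0]
force: [-2.0, 0.7, 1.6]
finger_gap: 0.145
gripper_force: 59.4
```

Call:
step_arm --targets "0 0 0 0;0 0 0 0;0 0 0 0;0 0 0 0;0 0 0 0;0 0 0 0" --gripper 0

```text
t: 6.2
tcp_pos: [0.4806, 0.0234, 0.1413]
tool_rot: [0.687, 0.727, 0.0, 0.0]
force: [-0.4, -0.9, -0.1]
finger_gap: 0.999
gripper_force: 0.0
```

Call:
step_arm --targets "0 0 -25 0;0 0 -60 0;0 0 -95 0;0 0 -119 0;0 0 -119 0;0 0 -119 0"

```text
t: 6.8
tcp_pos: [0.4803, 0.0235, 0.2603]
tool_rot: [0.687, 0.727, 0.0, 0.0]
force: [-0.3, 0.6, 0.1]
finger_gap: 1.001
gripper_force: 0.0
```

```bash
python3 - <<'E'
from h import *
print(go([.465,-.182,.26],-25.3),go([.537,-.339,.26],22.9)); s=manip.sense();print(s["t"],s["tcp_pos"],s["force"],s["finger_gap"])
E
```

```text
(array([-204.3,  -26.8,    0.3]), np.float64(28.5), 'q6 -13.7 deg', 'tooly 3.2') (array([-365.1,   36.4,    0.4]), np.float64(-19.7), 'q6 -13.7 deg', 'tooly 3.2')
6.8 [0.48032296 0.02349335 0.26031585] [-0.26034335  0.58784712  0.11091517] 1.0007324902848929
```

Call:
step_arm --targets "-34 -4 0 5;-68 -9 0 10;-102 -13 0 14;-136 -18 0 19;-170 -22 0 24;-204 -27 0 28.5;-204 -27 0 28.5;-204 -27 0 28.5;-204 -27 0 28.5"

```text
t: 7.7
tcp_pos: [0.4641, -0.1805, 0.2591]
tool_rot: [0.845, 0.535, -0.001, -0.002]
force: [0.4, -0.3, 0.7]
finger_gap: 1.001
gripper_force: 0.0
```

```bash
python3 - <<'E'
from h import *
print(go([.465,-.182,.141],-25.3)); s=manip.sense();print(s["t"],s["tcp_pos"])
E
```

```text
(array([ -1.1,   1.8, 118.1]), np.float64(0.0), 'q6 -8.9 deg', 'tooly -25.3')
7.7 [ 0.46412586 -0.18046308  0.2590756 ]
```

Call:
step_arm --targets "0 0 30 0;0 0 60 0;0 0 85 0;0 0 105 0;0 0 119 0;0 0 119 0"

```text
t: 8.3
tcp_pos: [0.4635, -0.1794, 0.1394]
tool_rot: [0.844, 0.536, -0.001, -0.003]
force: [-1.3, 0.1, -0.5]
finger_gap: 0.999
gripper_force: 0.0
```

```bash
python3 - <<'E'
from h import *
print(go([.465,-.182,.141],-25.3)); s=manip.sense();print(s["t"],s["tcp_pos"],s["force"])
E
```

```text
(array([-1.7,  2.5, -1.6]), np.float64(0.1), 'q6 -8.9 deg', 'tooly -25.2')
8.3 [ 0.4635057  -0.17936671  0.13936788] [-1.32819856  0.0646372  -0.45229414]
```

Call:
step_arm --targets "-2 2 -1 0;-2 2 -1 0;-2 2 -1 0;-2 2 -1 0;-2 2 -1 0;-2 2 -1 0;-2 2 -1 0;-2 2 -1 0" --gripper 1

```text
t: 9.1
tcp_pos: [0.4656, -0.1843, 0.1428]
tool_rot: [0.845, 0.535, -0.0, -0.0]
force: [-1.6, -0.1, 5.6]
finger_gap: 0.145
gripper_force: 58.7
```

Call:
step_arm --targets "0 0 -4 0;0 0 -10 0;0 0 -16 0;0 0 -22 0;0 0 -25 0;0 0 -25 0;0 0 -25 0;0 0 -25 0;0 0 -25 0;0 0 -25 0"

```text
t: 10.1
tcp_pos: [0.4658, -0.1843, 0.1671]
tool_rot: [0.845, 0.535, -0.0, -0.0]
force: [-0.9, 0.4, -3.0]
finger_gap: 0.144
gripper_force: 58.6
```

```bash
python3 w.py
```

```text
10.4 [ 0.46590552 -0.18440089  0.16727803] 0.15031162896666186 58.64915907382965 F [-0.29 -0.02 -2.73] [0.35 0.56 0.49] [-0.02509959  0.00127366 -0.02473404]
```

About 2.7 N, so this one is nearly empty and the third should be full. I set this one back.

Call:
step_arm --targets "0 0 6 0;0 0 12 0;0 0 17 0;0 0 21 0;0 0 23 0;0 0 24 0;0 0 25 0;0 0 25 0"

```text
t: 11.2
tcp_pos: [0.4659, -0.1844, 0.143]
tool_rot: [0.845, 0.535, -0.0, 0.0]
force: [-1.8, 1.4, 3.2]
finger_gap: 0.145
gripper_force: 59.4
```

Call:
step_arm --targets "0 0 0 0;0 0 0 0;0 0 0 0;0 0 0 0;0 0 0 0;0 0 0 0" --gripper 0

```text
t: 11.8
tcp_pos: [0.4659, -0.1844, 0.1423]
tool_rot: [0.845, 0.535, 0.0, -0.0]
force: [0.0, -0.2, -0.1]
finger_gap: 1.0
gripper_force: 0.0
```

Call:
step_arm --targets "0 0 -25 0;0 0 -60 0;0 0 -95 0;0 0 -119 0;0 0 -119 0;0 0 -119 0"

```text
t: 12.4
tcp_pos: [0.4658, -0.1843, 0.2615]
tool_rot: [0.845, 0.535, 0.0, 0.0]
force: [-0.3, -0.2, -0.3]
finger_gap: 1.0
gripper_force: 0.0
```

```bash
python3 - <<'E'
from h import *
print(go([.537,-.339,.26],22.9)); s=manip.sense();print(s["t"],s["tcp_pos"],s["force"],s["finger_gap"])
E
```

```text
(array([-109.4,  130.5,    1.6]), np.float64(-48.2), 'q6 -9.1 deg', 'tooly -25.3')
12.4 [ 0.46581055 -0.18431094  0.26147045] [-0.32235749 -0.23544539 -0.26176167] 0.9996861268019847
```

Call:
step_arm --targets "-16 19 0 -7;-32 38 0 -14;-48 57 0 -21;-64 76 0 -28;-80 95 0 -35;-95 113 0 -42;-109 130 1 -48;-109 130 1 -48;-109 130 1 -48;-109 130 1 -48"

```text
t: 13.4
tcp_pos: [0.5359, -0.337, 0.2591]
tool_rot: [0.554, 0.832, 0.0, -0.002]
force: [0.4, 0.0, -0.0]
finger_gap: 0.998
gripper_force: 0.0
```

```bash
python3 - <<'E'
from h import *
print(go([.537,-.339,.141],22.9)); s=manip.sense();print(s["t"],s["tcp_pos"])
im=np.hstack([manip.snapshot("side")[230:384,210:400]])
cv2.imwrite("pics/5.png",cv2.resize(im[:,:,::-1],None,fx=3,fy=3))
E
```

```text
(array([ -2.6,   0.4, 118.1]), np.float64(-0.2), 'q6 -64.9 deg', 'tooly 22.7')
13.4 [ 0.53590313 -0.33702255  0.25909258]
```

View pics/5.png

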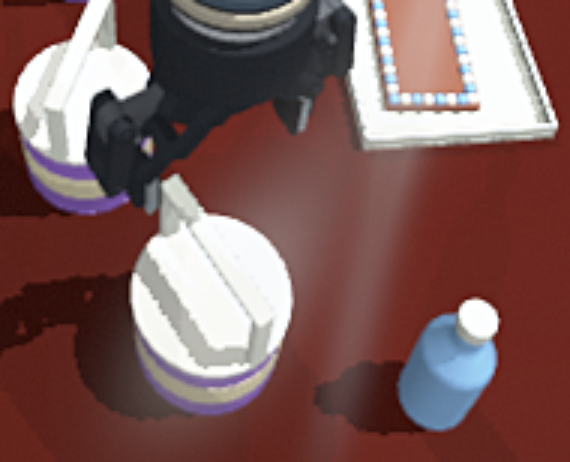

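The gripper is above the third tin (strap from crop (178,185) to (262,325)), fingers either side of it and the glue bottle clear. Next: descend and lift.

Call:
step_arm --targets "-2 0 30 0;-2 0 60 0;-2 0 85 0;-2 0 105 0;-2 0 118 0;-2 0 118 0;-2 0 118 0"

```text
t: 14.15
tcp_pos: [0.538, -0.3403, 0.143]
tool_rot: [0.554, 0.832, -0.0, 0.0]
force: [-0.9, -0.4, 0.2]
finger_gap: 0.997
gripper_force: 0.0
```

Call:
step_arm --targets "0 0 0 0;0 0 0 0;0 0 0 0;0 0 0 0;0 0 0 0;0 0 0 0;0 0 0 0;0 0 0 0" --gripper 1 --squeeze 90

```text
t: 14.95
tcp_pos: [0.5381, -0.3409, 0.1427]
tool_rot: [0.554, 0.832, -0.0, 0.001]
force: [1.9, -1.2, 1.7]
finger_gap: 0.138
gripper_force: 87.3
```

Call:
step_arm --targets "0 0 -4 0;0 0 -10 0;0 0 -16 0;0 0 -22 0;0 0 -25 0;0 0 -25 0;0 0 -25 0;0 0 -25 0;0 0 -25 0;0 0 -25 0"

```text
t: 15.95
tcp_pos: [0.5375, -0.3403, 0.1671]
tool_rot: [0.554, 0.832, 0.0, -0.0]
force: [-0.7, 0.5, -7.2]
finger_gap: 0.14
gripper_force: 87.3
```

```bash
python3 w.py; python3 -c "
from h import *
print(go([.537,-.339,.26],-12.6),np.degrees(manip.sense()['q']).round(1), go([.61,.35,.26],-12.6))"
```

```text
16.25 [ 0.53761207 -0.34034435  0.16730136] 0.13824161304802474 87.34198451042175 F [ 0.07 -0.27 -6.99] [0.33 0.5  0.16] [-0.07090051 -0.01208061  0.02790901]
(array([  1.5,  -0. , -92.7]), np.float64(35.3), 'q6 -65.1 deg', 'tooly 22.7') [-42.4  35.3  83.8  -0.   60.9 -65.1] (array([608.9, 333.2, -92.7]), np.float64(35.3), 'q6 -65.1 deg', 'tooly 22.7')
```

About 7.0 N, so this is the full tin. I lift it above handle height before carrying it.

Call:
step_arm --targets "0 0 -10 0;0 0 -25 0;0 0 -45 0;0 0 -65 0;0 0 -85 0;0 0 -105 0;0 0 -125 0;0 0 -145 0;0 0 -160 0;0 0 -170 0;0 0 -176 0;0 0 -178 0"

```text
t: 17.45
tcp_pos: [0.5375, -0.3403, 0.3459]
tool_rot: [0.554, 0.832, -0.0, 0.0]
force: [-0.3, 0.5, -7.4]
finger_gap: 0.137
gripper_force: 87.6
```

```bash
python3 -c "
from h import *
print(manip.sense()['tcp_pos'],go([.5,.372,.345],-12.6))"
```

```text
[ 0.53753117 -0.34028231  0.34585934] (array([6.716e+02, 2.402e+02, 6.000e-01]), np.float64(35.3), 'q6 -65.1 deg', 'tooly 22.7')
```

Call:
step_arm --targets "10 4 0 1;30 11 0 2;58 21 0 4;90 32 0 6;122 44 0 8;154 55 0 10;186 66 0 11;218 78 0 12;250 89 0 14;280 100 0 16;305 109 0 17;325 116 0 18"

```text
t: 18.65
tcp_pos: [0.5182, 0.0062, 0.3446]
tool_rot: [0.677, 0.736, -0.0, -0.001]
force: [-0.6, -0.0, -7.0]
finger_gap: 0.139
gripper_force: 87.6
```

```bash
python3 -c "
from h import *
print(manip.sense()['tcp_pos'],go([.5,.372,.345],-12.6))"
```

```text
[0.5182473  0.00623885 0.34463477] (array([3.66e+02, 1.19e+01, 1.00e-01]), np.float64(17.3), 'q6 -16.4 deg', 'tooly 4.7')
```

Call:
step_arm --targets "25 1 0 1;58 2 0 3;92 3 0 5;126 4 0 7;160 5 0 9;194 6 0 11;228 7 0 13;262 8 0 15;296 9 0 16;326 11 0 17;350 12 0 17;366 12 0 17.3"

```text
t: 19.85
tcp_pos: [0.5005, 0.3718, 0.3442]
tool_rot: [0.78, 0.626, -0.001, -0.001]
force: [-0.3, 0.1, -8.4]
finger_gap: 0.142
gripper_force: 87.6
```

Call:
step_arm --targets "0 0 15 0;0 0 35 0;0 0 55 0;0 0 75 0;0 0 92 0;0 0 102 0;0 0 108 0;0 0 108 0;0 0 108 0;0 0 108 0"

```text
t: 20.85
tcp_pos: [0.5019, 0.3703, 0.2385]
tool_rot: [0.78, 0.625, 0.001, 0.0]
force: [0.1, -0.8, -6.9]
finger_gap: 0.139
gripper_force: 87.6
```

```bash
python3 - <<'E'
from h import *
s=manip.sense();print(s["t"],s["tcp_pos"],s["finger_gap"],go([.617,.346,.236],-12.6))
im=np.hstack([manip.snapshot("side")[30:190,150:350],manip.snapshot("top")[80:240,40:240]])
cv2.imwrite("pics/6.png",cv2.resize(im[:,:,::-1],None,fx=2,fy=2,interpolation=cv2.INTER_CUBIC))
E
```

```text
20.85 [0.50192875 0.37033375 0.23849489] 0.1391481485097813 (array([  1.4, 117.6,   2.7]), np.float64(-0.0), 'q6 38.8 deg', 'tooly -12.6')
```

View pics/6.png

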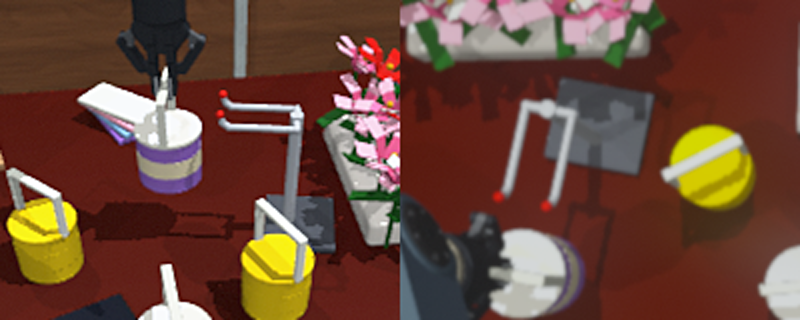

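The tin hangs upright in the fingers in front of the prongs (side crop (168,150)); the prong balls at (222,95) and (220,113) sit level with the gap under the handle. Before sliding in I check the lateral offset.

```bash
python3 - <<'E'
from h import *
im=manip.snapshot("top");m=(im.min(2)>150).astype(np.uint8);
x=onz("top",(111.2,216.2),.188);t=manip.sense()["tcp_pos"];y=np.array([-np.sin(np.radians(-12.6)),np.cos(np.radians(-12.6))])
print(x,t,"lateral lid-tcp",(x-t)[:2]@y)
b=manip.masks_of("side","tin_a")
for d in b: 
    if d["position"][1]<140 and d["position"][0]<260: print(d["position"],d["p"])
E
```

```text
[0.50121176 0.34202159 0.188     ] [0.50155996 0.37017364 0.23812156] lateral lid-tcp -0.027550016731309235
[237.0, 101.7] 0.71
```

Call:
step_arm --targets "0 5 2 0;0 12 2 0;0 20 2 0;0 28 2 0;1 36 2 0;1 44 2 0;1 52 2 0;1 56 2 0;1 56 2 0"

```text
t: 21.95
tcp_pos: [0.557, 0.3585, 0.2352]
tool_rot: [0.781, 0.625, 0.0, 0.0]
force: [0.2, -0.2, -7.0]
finger_gap: 0.141
gripper_force: 87.6
```

```bash
python3 - <<'E'
from h import *
s=manip.sense();print(s["t"],s["tcp_pos"],s["force"],go([.617,.346,.236],-12.6))
im=np.hstack([manip.snapshot("side")[50:150,200:330],manip.snapshot("top")[110:210,60:190]])
cv2.imwrite("pics/7.png",cv2.resize(im[:,:,::-1],None,fx=3,fy=3,interpolation=cv2.INTER_CUBIC))
E
```

```text
21.95 [0.55695478 0.35845805 0.23522072] [ 0.22138335 -0.17635438 -7.02597575] (array([ 1. , 61.3, -0.7]), np.float64(-0.0), 'q6 35.8 deg', 'tooly -12.6')
```

View pics/7.png

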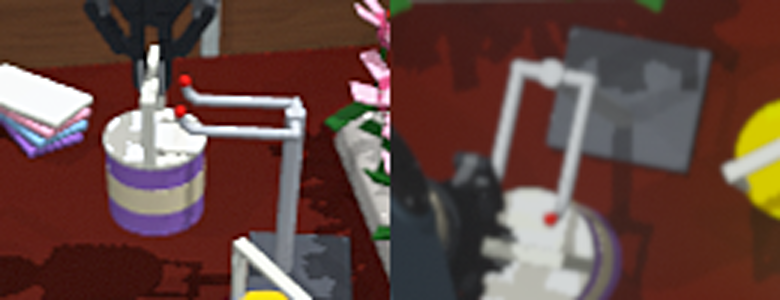

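```bash
python3 - <<'E'
from h import *
t=manip.sense();p=t["tcp_pos"];z=p[2]+.0173-.068;a=np.radians(-12.6);X=np.array([np.cos(a),np.sin(a)]);Y=np.array([-X[1],X[0]])
for n,q in(("top",(105.4,193.7)),("side",(251.3,98))):
    x=onz(n,q,z);print(n,x.round(3),"along x %.4f y %.4f"%((x-p)[:2]@X,(x-p)[:2]@Y))
print(t["ft_torque"])
im=manip.snapshot("top");
# fit visible lid rim: overlay predicted circles for lateral 0,-10,-20
o=cv2.resize(im[150:240,70:160,::-1],None,fx=6,fy=6,interpolation=cv2.INTER_CUBIC).copy()
for l,c in((0,(0,0,255)),(-.012,(0,255,0)),(-.024,(255,0,0))):
    pts=[]
    for k in np.linspace(0,2*np.pi,60):
        P=np.array([*(p[:2]+Y*l+.054*np.array([np.cos(k),np.sin(k)])),z]);pts.append((proj("top",P)+.5-[70,150])*6)
    cv2.polylines(o,[np.int32(pts)],True,c,1)
cv2.imwrite("pics/8.png",o)
E
```

```text
top [0.557 0.358 0.184] along x 0.0015 y -0.0004
side [0.556 0.34  0.184] along x 0.0044 y -0.0181
[-0.04782207  0.01601284  0.00276292]
```

View pics/8.png

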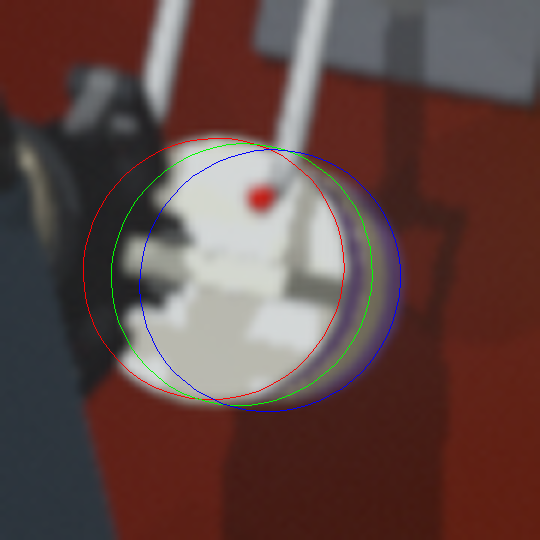

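The zero-offset circle (red) matches the lid rim, so the handle is centred. I slide in and lower.

Call:
step_arm --targets "1 8 -1 0;1 17 -1 0;1 26 -1 0;1 35 -1 0;1 44 -1 0;1 52 -1 0;1 58 -1 0;1 61 -1 0;1 61 -1 0;1 61 -1 0;1 61 -1 0"

```text
t: 23.2
tcp_pos: [0.6153, 0.3466, 0.2363]
tool_rot: [0.78, 0.625, -0.0, -0.0]
force: [-1.2, -0.0, -7.6]
finger_gap: 0.139
gripper_force: 87.6
```

Call:
step_arm --targets "0 0 5 0;0 0 10 0;0 0 15 0;0 0 20 0;0 0 24 0;0 0 27 0;0 0 29 0;0 0 29 0;0 0 29 0"

```text
t: 24.1
tcp_pos: [0.616, 0.3465, 0.2075]
tool_rot: [0.78, 0.625, 0.0, 0.0]
force: [0.3, -0.1, -6.7]
finger_gap: 0.138
gripper_force: 87.6
```

```bash
python3 - <<'E'
from h import *
s=manip.sense();print(s["t"],s["tcp_pos"],s["force"],s["ft_torque"],go([.617,.346,.2017],-12.6))
im=np.hstack([manip.snapshot("side")[50:150,200:330],manip.snapshot("top")[110:210,60:190]])
cv2.imwrite("pics/9.png",cv2.resize(im[:,:,::-1],None,fx=3,fy=3,interpolation=cv2.INTER_CUBIC))
E
```

```text
24.1 [0.61599373 0.34645149 0.20749077] [ 0.32804511 -0.09477972 -6.66588487] [ 0.01882269 -0.00332025 -0.02260453] (array([-0.2,  1.1,  5.8]), np.float64(-0.0), 'q6 32.9 deg', 'tooly -12.6')
```

View pics/9.png

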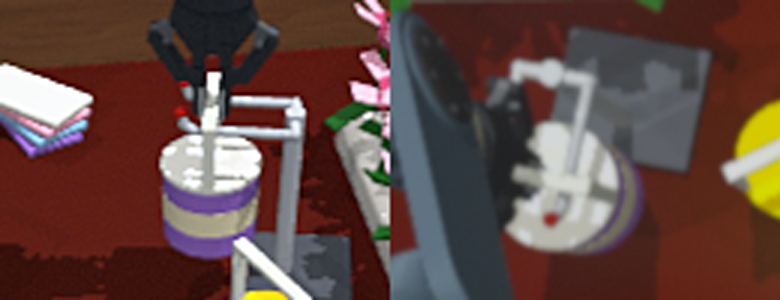

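The strap sits just over the prongs behind the balls (side crop (212,100); the near prong passes through the handle). Now the last few mm, 1 mm at a time.

Call:
step_arm --targets "0 1 1 0;0 1 2 0;0 1 3 0;0 1 4 0;0 1 5 0;0 1 5 0;0 1 5 0"

```text
t: 24.9
tcp_pos: [0.6168, 0.3462, 0.2023]
tool_rot: [0.78, 0.625, -0.0, -0.0]
force: [-0.3, 0.5, -6.7]
finger_gap: 0.141
gripper_force: 87.6
```

Call:
step_arm --targets "0 0 1 0;0 0 1 0;0 0 1 0;0 0 1 0"

```text
t: 25.3
tcp_pos: [0.617, 0.3463, 0.2017]
tool_rot: [0.78, 0.625, 0.0, 0.0]
force: [-0.0, 0.1, -4.7]
finger_gap: 0.14
gripper_force: 87.9
```

Call:
step_arm --targets "0 0 0.5 0;0 0 1 0;0 0 1 0;0 0 1 0;0 0 1 0"

```text
t: 25.8
tcp_pos: [0.6171, 0.3463, 0.2016]
tool_rot: [0.78, 0.625, 0.001, 0.0]
force: [-3.3, -1.6, 5.3]
finger_gap: 0.14
gripper_force: 89.0
```

It's seated, with the weight on the prongs. I release with a partial opening and rise straight up.

Call:
step_arm --targets "0 0 0 0;0 0 0 0;0 0 0 0;0 0 0 0;0 0 0 0;0 0 0 0" --gripper 0.5

```text
t: 26.4
tcp_pos: [0.6169, 0.3462, 0.2002]
tool_rot: [0.78, 0.625, 0.0, 0.0]
force: [-0.3, -0.2, 0.8]
finger_gap: 0.496
gripper_force: 0.0
```

Call:
step_arm --targets "0 0 -5 0;0 0 -15 0;0 0 -30 0;0 0 -50 0;0 0 -75 0;0 0 -100 0;0 0 -125 0;0 0 -140 0;0 0 -140 0;0 0 -140 0"

```text
t: 27.4
tcp_pos: [0.6167, 0.3462, 0.3413]
tool_rot: [0.78, 0.625, 0.001, 0.0]
force: [-0.1, -0.7, 0.9]
finger_gap: 0.503
gripper_force: 0.0
```

```bash
python3 - <<'E'
from h import *
s=manip.sense();print(s["t"],s["tcp_pos"],s["force"],s["finger_gap"])
im=manip.snapshot("side")
cv2.imwrite("pics/10.png",cv2.resize(im[20:384,100:440,::-1],None,fx=1.6,fy=1.6,interpolation=cv2.INTER_CUBIC))
E
```

```text
27.4 [0.61674438 0.34620161 0.34125856] [-0.13959781 -0.67402709  0.94785912] 0.503469564396117
```

View pics/10.png

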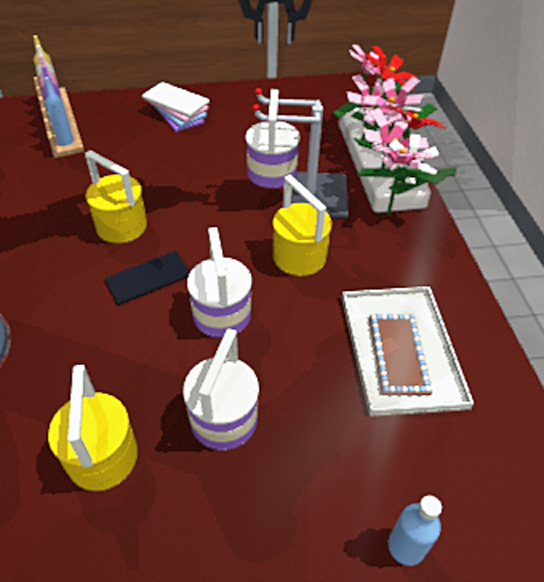

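The full tin hangs level on both prongs (crop (272,140)). The other two tins stand upright in place at (220,295) and (221,400), nothing else has moved, and the gripper is clear. I'm letting it settle, then handing in.

Call:
step_arm --targets "0 0 0 0;0 0 0 0;0 0 0 0;0 0 0 0;0 0 0 0;0 0 0 0;0 0 0 0;0 0 0 0"

```text
t: 28.25
tcp_pos: [0.6168, 0.3462, 0.3403]
tool_rot: [0.78, 0.625, 0.0, -0.0]
force: [0.5, -0.1, -0.5]
finger_gap: 0.5
gripper_force: 0.0
```

```bash
python3 -c "
from station import manip
print(manip.sign_off())"
```

```text
the job is handed in; nothing more can be done
None
```

The full tin (about 7.0 N, against 4.6 N and 2.7 N for the others) hangs across both prongs, the other two tins stand upright where they were, nothing else was disturbed, and the job was handed in at about 28 s.

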